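# Lock a pump module into its docking base with the cam lever

## Task

Lock the white pump module into its docking base: swing the cam lever fully back to its open stop, slide the module forward along its rails until its front meets the rubber bumpers and its bolt head is in the open mouth of the cam, then turn the lever the full half turn to its locked stop so that the hook draws the module in tight. Leave it locked, with the module standing flat between its rails, and do not disturb the bottle, the jar, the beaker or the binder.

Things in the scene. Friction and masses are not known exactly. Their poses are not given: they have to be found in the camera images.
- dock: Fixed grey docking base, 345 mm long, plate top 10 mm above the bench; origin on the bench. Its +x is the way the module is pushed in, y left of that, z up. Two guide rails (x -155 to 30 mm, 84 mm apart, top 24 mm above the bench) hold the module; beyond them are the bumpers and, at x = 115 mm, the cam disc (radius 68 mm).
- bumper_face (a point): Point midway between the faces of two round rubber spring bumpers, 32 mm above the bench, at dock x = 33 mm, y = 0; the bumpers sit at y = +-30 mm on steel stop posts (top 46 mm above the bench, faces at x = 39 mm). Together they push back 2.6 N per mm pressed, over 6 mm.
- cam_axis (a point): Point on the cam disc's vertical axis, 45 mm above the bench, dock x = 115 mm, y = 0. A spiral hook rib on the disc (top 36 mm above the bench) catches a bolt head lying less than 46 mm from this axis once the joint, turned from 0, passes about 0.5; it draws the head in to 34 mm from the axis, reached at about 2.6, then keeps it there.
- lever_post (a point): Middle (85 mm above the bench) of the upright round grey handle post, 18 mm across, at the end of the cam lever; it stands 75 mm from the cam axis, rises from the flat lever bar (16 mm wide, 44 to 56 mm above the bench) and its top is 106 mm above the bench.
- cam (a joint): Angle of cam disc and lever, anticlockwise from above. 0 = open stop, lever towards dock -y; 1.57 = lever towards dock +x (away from the module); 3.14 = locked stop, lever towards dock +y. Friction of 0.1 N m holds it; locking takes up to about 8 N at the post. It starts partly turned (0.75 to 1.35), so its hook bars the bolt; the way is open below about 0.3.
- module_center (a point): Centre of the white pump module, a box 110 (along dock x) x 80 x 70 mm high, about 0.8 kg, loose on greased slides (bottom 10 mm, centre 45 mm above the bench). Axes as the dock's. Its back face, 55 mm behind this point, is free to push. It meets the bumpers with this point at dock x = -22 mm; locked, at -17 mm. Starts 45 to 75 mm short of locked.
- bolt_head (a point): Centre of the top of the upright round steel bolt head, 14 mm across, 98 mm ahead of module_center at the end of the bolt sticking out of the module's front. Its top is 55 mm and its foot 21 mm above the bench, so the head is caught by the hook rib while the bolt's shank passes over the rib.
- bottle_a: Amber glass bottle, 68 mm across, 150 mm high, standing; origin at the centre of its foot. Leave alone.
- jar: Amber jar, 64 mm across, 85 mm high, standing; origin at the centre of its foot. Leave alone.
- beaker: Glass beaker, 72 mm across, 95 mm high, standing; origin at the centre of its foot. Leave alone.
- binder: Green ring binder lying flat, 300 x 220 x 36 mm; origin at the centre of its underside. Leave alone.
Mind the look-alikes: they are no part of the job. There is more than one size of the part that bears module_center; the job needs the largest.

How it is judged:
By the outcome, as a careful person would: the job done as asked, in the order asked, and still so for the second after the job is handed in, with the robot touching nothing.
It also fails if it takes over 61 s, if anything falls off the work surface, if the arm or the gripper's body presses on something with over 40 N, if the wrist force passes 120 N, or if a joint passes its speed limit or range.

## Robot

A 6-joint arm with a two-finger parallel gripper is mounted at the origin on the work surface. World frame = base frame: x ahead of the robot, y to its left, z up, the work surface at z = 0. Lengths are in mm, angles in degrees, forces in N, time in s.
With the tool pointing down it reaches from about 300 to 875 mm from the base axis. Payload 6.4 kg.
Tool frame: the origin (TCP) lies midway between the tips of the shut fingers; the grasp point (between the pads) lies 19 mm behind it; z points along the fingers, y is the line along which they close (so a half turn about z gives the same grasp; the last joint's range is limited). The gripper opens to 88 mm and grips with 3 to 60 N. Pads are 18 mm wide; open, the fingers measure 123 mm over their backs; the gripper's body (75 mm by 187 mm) begins 45 mm behind the grasp point.
Start: joints at [-84.758, 10.359, 92.074, -0, 77.567, -11.82], TCP at [168.731, -549.701, 238.714] pointing down, gripper open.
Joint ranges: [-171.53, 171.53], [-51.25, 118.39], [17.06, 147.69], [-65.23, 245.23], [0, 150.52], [-178.68, 178.68]. Speed limits (degrees/s): [147.25, 147.25, 172.46, 180, 180, 180].

## Interface

Orientations are given as a 3x3 rotation matrix whose columns are the frame's x, y, z axes.
In Python, from plant import * gives the robot as it stands.
- The arm moves only by the tool arm_command, never from a script. Its argument "steps" is a list of rows, each a list of 3 entries, a list of its own where there are three numbers: the shift along the tool's x, y, z as a fraction of full scale, then the turn, a rotation vector about the tool's x, y, z as a fraction of full scale, then the opening, from -1 (shut) to 1 (fully open). In form: [[[tx, ty, tz], [wx, wy, wz], grip], ...]. A call has 1 to 10 rows; each row shifts and turns the commanded pose from where the row before left it, along the tool's axes as they then stand; what a row does not reach is not made up. Full scale, the value 1, is 0.05 m for a shift and 90 degrees for a turn. A row lasts 1/8 s, in which the tool goes at most 62.5 mm and 10.7 degrees, less where a joint would pass 70% of its speed; a pose out of reach is approached as far as the arm can. A call with a number of a shift or a turn outside -1 to 1 is refused whole. A call with a gripper value outside its range is refused whole. The fingers move at their own pace and stop on an object; the grip force is fixed at half the most. Time passes only in rows, so rows that do not move let the fingers close. It gives the time, the measured TCP pose, the force, the opening and the grip force at its end, in the units of the state.
- get_state(): the state, without advancing time (a new reading comes with each control period).
- grab_frame(name): name is "scene" or "top"; returns the picture (384x512x3 uint8, red, green, blue); there is no depth.
- camera_params(name): a dict with "fx", "fy", "cx", "cy" (pixels), "k1" (the pictures are not rectified: a ray, as slopes to the right and down, at radius r is drawn at 1 + k1 r^2 times it, then the intrinsics apply), "R" (3x3) and "t" (3): a world point X has camera coordinates R X + t. Camera axes: x right, y down, z forward; pixel columns grow to the right and rows downward; lengths in mm; the calibration is good to about 2 mm. A picture is of the moment at which its call begins. camera_params takes no time and is no camera call.
- close_job(): hands the job in; it is judged then, once.
The state is a dict: "clock": time; "q": joint angles; "qvel": joint speeds; "tau": joint torques, N m; "tool_pos": TCP position; "orientation": TCP orientation; "wrist_force": force on the tool from outside, world axes, zero at the start; "wrist_torque": the same for the moment, N m; "width": finger opening in mm; "finger_force": force on a finger pad.
Only numpy, scipy, OpenCV 4.12 (cv2) and the standard library are available. Lean on these libraries where they do the work, as an engineer would, in place of code of your own. Each camera call takes 0.05 s, during which the arm holds its last target. There are 200 camera calls.

## Working session

There is one attempt and no reset: what is moved stays moved. The work goes in short steps, Python scripts to look and compute and a tool call to move; the robot and the scene stay as the last step left them, time stands still between calls to the robot, and variables do not carry over. Pictures are saved under pics/ and viewed, at most 10 in all, crops included, and the job is handed in when it is done.

Besides the shell and the picture viewer there is one more tool, called after "Call:" as name(argument=value, ...), one argument or row to a line, values as JSON. arm_command: Moves the arm, as the interface text tells. Its arguments: {"type":"object","properties":{"steps":{"type":"array"}},"required":["steps"]}

```bash
mkdir -p pics; cat > h.py <<'E'
from plant import *
import numpy as np, cv2
def grab(n,f):
    im=np.array(grab_frame(n)); cv2.imwrite(f,im[:,:,::-1]); return im
def ray(n,u,v):
    c=camera_params(n); R=np.array(c["R"]);t=np.array(c["t"])
    d=np.array([(u-c["cx"])/c["fx"],(v-c["cy"])/c["fy"]]);s=d.copy()
    for _ in range(30): s=d/(1+c["k1"]*(s@s))
    return -R.T@t, R.T@np.array([s[0],s[1],1.])
def onz(n,u,v,z):
    o,d=ray(n,u,v); return o+d*(z-o[2])/d[2]
def proj(n,X):
    c=camera_params(n); p=np.array(c["R"])@np.array(X)+np.array(c["t"]); s=p[:2]/p[2]; s=s*(1+c["k1"]*(s@s))
    return s*[c["fx"],c["fy"]]+[c["cx"],c["cy"]]
E
python3 - <<'E'
from h import *
for n in("scene","top"):
    im=grab(n,f"pics/{n}0.png"); c=camera_params(n); print(n,np.round(-np.array(c["R"]).T@c["t"]),c["fx"],c["k1"])
    
a=cv2.imread("pics/top0.png");cv2.imwrite("pics/t0.png",cv2.resize(a,(800,600),interpolation=cv2.INTER_CUBIC))
a=cv2.imread("pics/scene0.png");cv2.imwrite("pics/s0.png",cv2.resize(a,(800,600),interpolation=cv2.INTER_CUBIC))
s=get_state();print(s)
E
```

```text
scene [1334. 1003.  966.] 449.46538627215153 -0.007591882373943286
top [ 343.  -33. 1609.] 420.0017775237558 0.006453983626081636
{'clock': 0.1, 'q': array([-8.47592417e+01,  1.03964238e+01,  9.21233860e+01, -5.37854338e-04,
        7.75680659e+01, -1.18196109e+01]), 'qvel': array([-0.00593453, -0.16676681, -0.10676948,  0.01372668, -0.08529842,
        0.06060202]), 'tau': array([ 1.03445007e-03, -4.34817338e+01, -3.42695260e+01,  7.04429671e-02,
        3.39847722e-02, -4.29178613e-05]), 'tool_pos': array([ 168.66851396, -549.21975934,  237.93357153]), 'orientation': array([[ 9.55995598e-01,  2.93380971e-01, -1.49220317e-04],
       [ 2.93380850e-01, -9.55994428e-01,  1.52647020e-03],
       [ 3.05183518e-04, -1.50307718e-03, -9.99998824e-01]]), 'wrist_force': array([ 1.37751328,  0.08931889, -0.67762086]), 'wrist_torque': array([ 0.06865397,  0.04659667, -0.00407214]), 'finger_force': 0.0, 'width': 88.15564073939895}
```

View pics/t0.png

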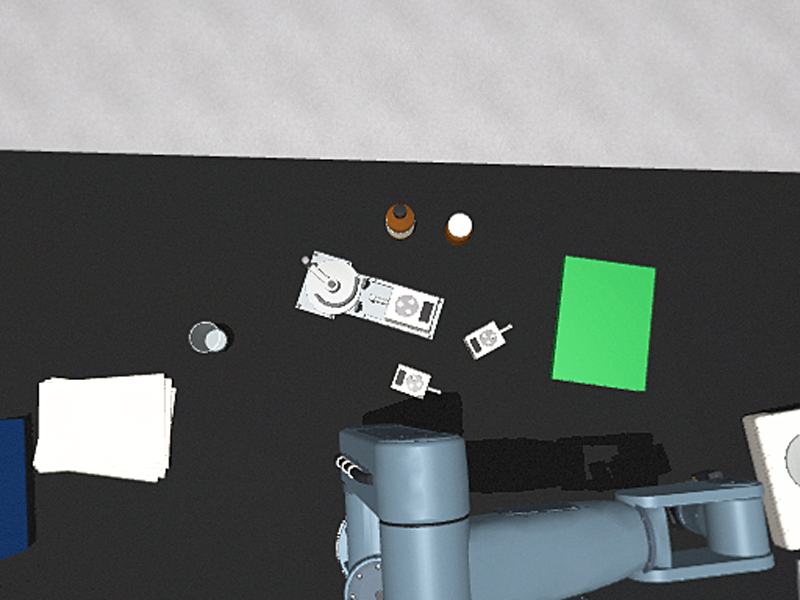

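View pics/s0.png

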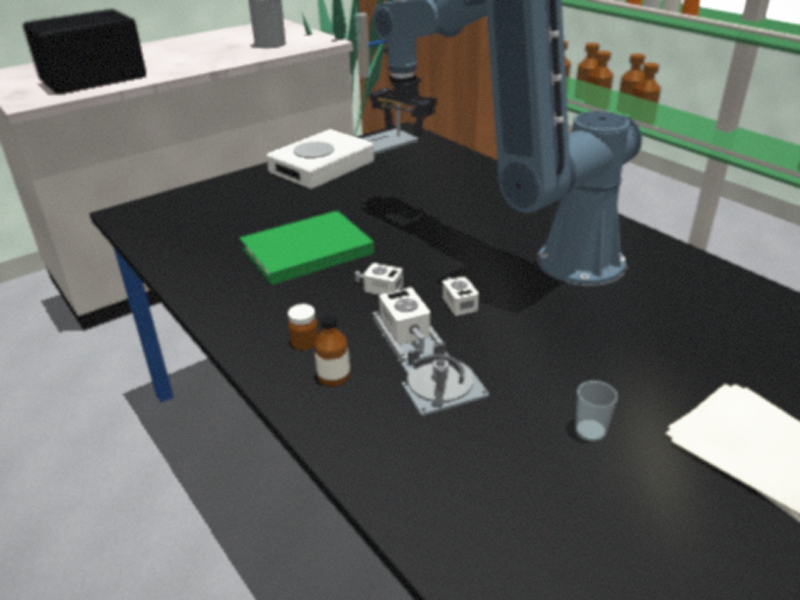

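Top view: candidates in 800x600 pixels are the module on the dock (410,305), a small one at (487,340) and a small one at (412,381). The one between the rails is clearly the largest, so it fits. The cam hub is at (332,285) and the lever post at (305,260). I'll confirm in a crop.

```bash
python3 - <<'E'
from h import *
a=cv2.imread("pics/top0.png")[150:262,180:330];cv2.imwrite("pics/c0.png",cv2.resize(a,None,fx=5.3333,fy=5.3333,interpolation=cv2.INTER_CUBIC))
E
```

```text
(no output)
```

View pics/c0.png

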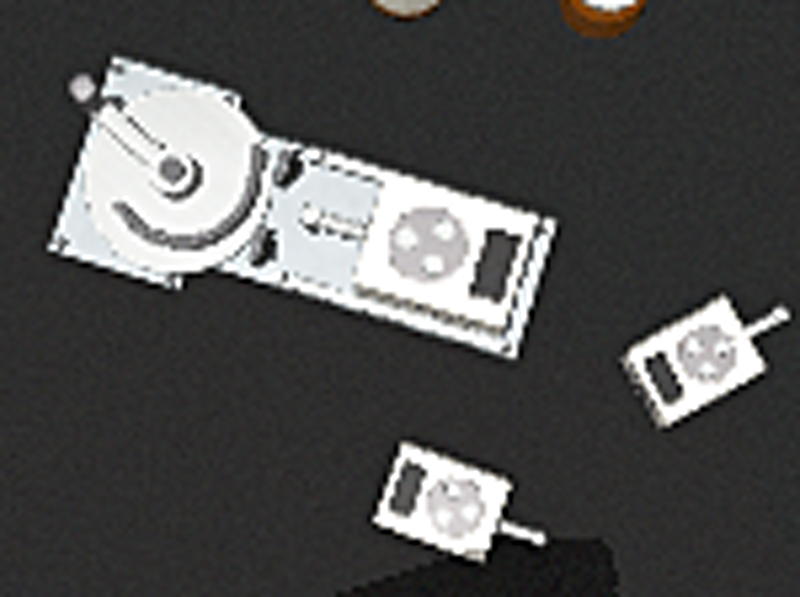

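The crop shows the biggest module, on the dock, at (440,250), with the bolt head at (310,218), the hub at (175,170) and the post top at (82,88). Its bolt points towards the cam, so this is the right one.

```bash
python3 - <<'E'
from h import *
def w(u,v,z): return onz("top",u/5.33333+180-.4,v/5.33333+150-.4,z)
P=dict(hub=(175,170,60),post=(82,88,106),bolt=(310,218,55),b1=(555,217,10),b2=(516,356,10),f1=(115,57,10),f2=(52,248,10),m1=(383,173,80),m2=(358,290,80),m3=(535,215,80),m4=(500,330,80))
W={k:w(*v) for k,v in P.items()}
for k,v in W.items(): print(k,np.round(v,1))
b=(W['b1']+W['b2'])/2;f=(W['f1']+W['f2'])/2
d=(f-b)[:2];print("len",np.linalg.norm(d),"yaw",np.degrees(np.arctan2(d[1],d[0])))
d/=np.linalg.norm(d);n=np.array([-d[1],d[0]])
ax=W['hub'][:2]; o=ax-115*d
print("dir",d,"origin",o)
for k in W: r=W[k][:2]-o; print(k,np.round([r@d,r@n],1))
p=W['post'][:2]-ax; print("cam",np.arctan2(p@n,p@d)+np.pi/2, np.linalg.norm(p))
for k,u in dict(bottle=(400,236,0),jar=(460,243,0),beaker=(205,340,0)).items(): print(k,np.round(onz("top",u[0]*.64,u[1]*.64,0)))
E
```

```text
hub [609.7 146.1  60. ]
post [656.8 207.  106. ]
bolt [579.2  50.4  55. ]
b1 [ 592.  -124.1   10. ]
b2 [490.5 -98.2  10. ]
f1 [700.6 199.4  10. ]
f2 [558.6 237.8  10. ]
m1 [ 6.084e+02 -4.000e-01  8.000e+01]
m2 [526.3  14.2  80. ]
m3 [ 582.  -106.2   80. ]
m4 [501.6 -84.   80. ]
len 341.41603066388797 yaw 74.99675467877957
dir [0.25887376 0.96591116] origin [579.88475443  34.97108905]
hub [115.   0.]
post [186.1 -29.7]
bolt [14.7  4.7]
b1 [-150.5  -52.8]
b2 [-151.8   51.8]
f1 [190.1 -74.1]
f2 [190.4  73. ]
m1 [-26.8 -36.7]
m2 [-33.9  46.4]
m3 [-135.8  -38.6]
m4 [-135.2   44.8]
cam 1.1744300433173358 77.0541437777702
bottle [746. -13.   0.]
jar [ 733. -164.    0.]
beaker [470. 458.   0.]
```

```bash
cat >> h.py <<'E'
D=np.array([.2588,.9659]);N=np.array([-.9659,.2588]);AX=np.array([609.7,146.1]);O=AX-115*D
def dock(x,y): return O+x*D+y*N
def cur():
    s=get_state();R=s["orientation"];return np.array(s["tool_pos"]),np.degrees(np.arctan2(R[1,0],R[0,0]))
def plan(wps,mm=45,dg=10,start=None):
    """wps: (x,y,z,yaw,grip); prints rows of the move tool, rounding carried along"""
    p,yw=start or cur();p=np.array(p,float);rows=[]
    for *X,Y,g in wps:
        X=np.array(X);n=max(1,int(np.ceil(max(np.linalg.norm(X-p)/mm,abs(Y-yw)/dg))))
        p0,y0=p.copy(),yw
        for i in range(1,n+1):
            a=np.radians(yw);R=np.array([[np.cos(a),np.sin(a),0],[np.sin(a),-np.cos(a),0],[0,0,-1]])
            t=np.round(R.T@(p0+(X-p0)*i/n-p)/50,2);w=round(-(y0+(Y-y0)*i/n-yw)/90,3)
            p=p+R@t*50;yw-=w*90;rows.append(f"[{(t+0).tolist()},[0,0,{w}],{g}]")
    for i in range(0,len(rows),10):print("["+",".join(rows[i:i+10])+"]")
    print("end",p.round(1),round(yw,1))
E
python3 - <<'E'
from h import *
plan([(657,207,237,52,1),(657,207,67,52,1)])
E
```

```text
[[[0.66, -0.55, 0.0],[0,0,-0.018],1],[[0.67, -0.54, 0.0],[0,0,-0.019],1],[[0.68, -0.51, 0.0],[0,0,-0.018],1],[[0.71, -0.49, 0.0],[0,0,-0.019],1],[[0.71, -0.47, 0.0],[0,0,-0.018],1],[[0.73, -0.46, 0.01],[0,0,-0.019],1],[[0.74, -0.43, 0.0],[0,0,-0.018],1],[[0.75, -0.4, 0.0],[0,0,-0.019],1],[[0.77, -0.39, 0.0],[0,0,-0.018],1],[[0.78, -0.37, 0.0],[0,0,-0.019],1]]
[[[0.78, -0.34, 0.0],[0,0,-0.018],1],[[0.8, -0.31, 0.0],[0,0,-0.019],1],[[0.8, -0.3, 0.0],[0,0,-0.018],1],[[0.82, -0.27, 0.0],[0,0,-0.019],1],[[0.82, -0.25, 0.0],[0,0,-0.018],1],[[0.82, -0.22, 0.0],[0,0,-0.019],1],[[0.84, -0.2, 0.01],[0,0,-0.018],1],[[0.84, -0.18, 0.0],[0,0,-0.019],1],[[0.84, -0.15, 0.0],[0,0,-0.018],1],[[0.85, -0.13, 0.0],[0,0,-0.019],1]]
[[[0.85, -0.1, 0.0],[0,0,-0.018],1],[[0.0, 0.0, 0.85],[0,0,-0.0],1],[[0.0, 0.0, 0.85],[0,0,-0.0],1],[[0.0, 0.0, 0.85],[0,0,-0.0],1],[[0.0, 0.0, 0.85],[0,0,-0.0],1]]
end [656.8 207.1  66.9] 52.0
```

Call:
arm_command(
  steps=[
    [[0.66,-0.55,0.0],[0,0,-0.018],1],
    [[0.67,-0.54,0.0],[0,0,-0.019],1],
    [[0.68,-0.51,0.0],[0,0,-0.018],1],
    [[0.71,-0.49,0.0],[0,0,-0.019],1],
    [[0.71,-0.47,0.0],[0,0,-0.018],1],
    [[0.73,-0.46,0.01],[0,0,-0.019],1],
    [[0.74,-0.43,0.0],[0,0,-0.018],1],
    [[0.75,-0.4,0.0],[0,0,-0.019],1],
    [[0.77,-0.39,0.0],[0,0,-0.018],1],
    [[0.78,-0.37,0.0],[0,0,-0.019],1],
  ],
)

```text
clock: 1.35
tool_pos: [401.7, -187.9, 238.0]
orientation: [[0.831, 0.556, -0.0], [0.556, -0.831, 0.0], [-0.0, -0.0, -1.0]]
wrist_force: [0.8, -0.5, 0.1]
width: 88.4
finger_force: 0.0
```

Call:
arm_command(
  steps=[
    [[0.78,-0.34,0.0],[0,0,-0.018],1],
    [[0.8,-0.31,0.0],[0,0,-0.019],1],
    [[0.8,-0.3,0.0],[0,0,-0.018],1],
    [[0.82,-0.27,0.0],[0,0,-0.019],1],
    [[0.82,-0.25,0.0],[0,0,-0.018],1],
    [[0.82,-0.22,0.0],[0,0,-0.019],1],
    [[0.84,-0.2,0.01],[0,0,-0.018],1],
    [[0.84,-0.18,0.0],[0,0,-0.019],1],
    [[0.84,-0.15,0.0],[0,0,-0.018],1],
    [[0.85,-0.13,0.0],[0,0,-0.019],1],
  ],
)

```text
clock: 2.6
tool_pos: [634.0, 172.0, 237.1]
orientation: [[0.637, 0.771, -0.001], [0.771, -0.637, -0.0], [-0.001, -0.001, -1.0]]
wrist_force: [0.1, -0.1, -0.1]
width: 88.0
finger_force: 0.0
```

Call:
arm_command(
  steps=[
    [[0.85,-0.1,0.0],[0,0,-0.018],1],
    [[0,0,0],[0,0,0],1],
    [[0,0,0],[0,0,0],1],
  ],
)

```text
clock: 2.98
tool_pos: [656.3, 206.2, 236.9]
orientation: [[0.616, 0.788, -0.002], [0.788, -0.616, -0.001], [-0.002, -0.001, -1.0]]
wrist_force: [0.5, -1.4, -0.6]
width: 88.0
finger_force: 0.0
```

Call:
arm_command(
  steps=[
    [[0,0,0.8],[0,0,0],1],
    [[0,0,0.8],[0,0,0],1],
    [[0,0,0.8],[0,0,0],1],
    [[0,0,0.6],[0,0,0],1],
    [[0,0,0.4],[0,0,0],1],
    [[0,0,0],[0,0,0],1],
  ],
)

```text
clock: 3.72
tool_pos: [655.7, 205.6, 66.4]
orientation: [[0.617, 0.787, -0.003], [0.787, -0.617, -0.001], [-0.002, -0.002, -1.0]]
wrist_force: [0.5, -0.1, 0.2]
width: 88.2
finger_force: 0.0
```

Call:
arm_command(
  steps=[
    [[0,0,0],[0,0,0],-1],
    [[0,0,0],[0,0,0],-1],
    [[0,0,0],[0,0,0],-1],
    [[0,0,0],[0,0,0],-1],
    [[0,0,0],[0,0,0],-1],
    [[0,0,0],[0,0,0],-1],
    [[0,0,0],[0,0,0],-1],
    [[0,0,0],[0,0,0],-1],
  ],
)

```text
clock: 4.72
tool_pos: [656.8, 206.6, 67.6]
orientation: [[0.616, 0.788, -0.0], [0.788, -0.616, 0.0], [-0.0, -0.0, -1.0]]
wrist_force: [-0.5, 0.4, -0.2]
width: 17.2
finger_force: 30.0
```

```bash
cat >> h.py <<'E'
def arc(a,b,r,step,z=67,ax=None):
    ax=AX if ax is None else ax
    out=[]
    n=int(np.ceil(abs(b-a)/step))
    for i in range(1,n+1):
        th=a+(b-a)*i/n; y=np.radians(-15+th); p=ax+r*np.array([np.cos(y),np.sin(y)])
        out.append((*p,z,-15+th,-1))
    return out
E
python3 - <<'E'
from h import *
p,y=cur();r=p[:2]-AX;th=np.degrees(np.arctan2(r[1],r[0]))+15;print(np.hypot(*r),th,y)
plan(arc(th,0,76,8.5),dg=20,start=(p,y))
E
```

```text
76.71259767994907 67.09016189299928 51.979580553638115
[[[-0.03, 0.22, 0.01],[0,0,0.092],-1],[[-0.02, 0.22, 0.0],[0,0,0.093],-1],[[-0.01, 0.22, 0.0],[0,0,0.093],-1],[[-0.02, 0.23, 0.0],[0,0,0.093],-1],[[-0.01, 0.22, 0.0],[0,0,0.094],-1],[[-0.02, 0.22, 0.0],[0,0,0.093],-1],[[-0.02, 0.22, 0.0],[0,0,0.093],-1],[[-0.01, 0.22, 0.0],[0,0,0.093],-1]]
end [683.3 126.6  67.1] -15.0
```

Call:
arm_command(
  steps=[
    [[-0.02,0.22,0],[0,0,0.093],-1],
    [[-0.02,0.22,0],[0,0,0.093],-1],
    [[-0.02,0.22,0],[0,0,0.093],-1],
    [[-0.02,0.22,0],[0,0,0.093],-1],
    [[0,0,0],[0,0,0],-1],
  ],
)

```text
clock: 5.35
tool_pos: [680.9, 169.9, 67.6]
orientation: [[0.948, 0.318, -0.002], [0.318, -0.948, -0.0], [-0.002, -0.0, -1.0]]
wrist_force: [-4.2, -1.8, 2.8]
width: 17.3
finger_force: 30.0
```

Call:
arm_command(
  steps=[
    [[-0.02,0.22,0],[0,0,0.093],-1],
    [[-0.02,0.22,0],[0,0,0.093],-1],
    [[-0.02,0.22,0],[0,0,0.093],-1],
    [[-0.02,0.18,0],[0,0,0.08],-1],
    [[0,0,0],[0,0,0],-1],
  ],
)

```text
clock: 5.98
tool_pos: [681.1, 129.4, 67.6]
orientation: [[0.972, -0.236, -0.002], [-0.236, -0.972, 0.0], [-0.002, 0.0, -1.0]]
wrist_force: [-5.1, 2.0, 4.1]
width: 17.3
finger_force: 30.0
```

Call:
arm_command(
  steps=[
    [[0,0.05,0],[0,0,0.015],-1],
    [[0,0.04,0],[0,0,0.01],-1],
    [[0,0,0],[0,0,0],-1],
  ],
)

```text
clock: 6.35
tool_pos: [680.9, 129.2, 67.6]
orientation: [[0.962, -0.272, 0.001], [-0.272, -0.962, 0.005], [-0.0, -0.006, -1.0]]
wrist_force: [0.0, 14.7, -1.1]
width: 17.3
finger_force: 30.0
```

Call:
arm_command(
  steps=[
    [[0,-0.06,0],[0,0,0],-1],
    [[0,0,0],[0,0,0],0],
    [[0,0,0],[0,0,0],0],
    [[0,0,0],[0,0,0],0],
    [[0,0,0],[0,0,0],0],
    [[0,0,-0.6],[0,0,0],0],
    [[0,0,-0.8],[0,0,0],0],
    [[0,0,-0.6],[0,0,0],0],
    [[0,0,0],[0,0,0],-1],
  ],
)

```text
clock: 7.48
tool_pos: [684.0, 127.4, 171.3]
orientation: [[0.961, -0.277, 0.006], [-0.277, -0.961, 0.0], [0.006, -0.002, -1.0]]
wrist_force: [-0.1, -0.0, -0.5]
width: 35.8
finger_force: 0.0
```

```bash
python3 - <<'E'
from h import *
b=dock(-185,2); print(b, dock(-138,2))
plan([(*dock(40,-40),170,15,-1),(*dock(-100,0),170,75,-1),(*b,170,75,-1),(*b,42,75,-1)])
E
```

```text
[ 530.1282 -143.1524] [542.2918 -97.7551]
[[[-0.18, 0.38, 0.01],[0,0,-0.086],-1],[[-0.22, 0.36, 0.0],[0,0,-0.087],-1],[[-0.28, 0.32, 0.01],[0,0,-0.086],-1],[[-0.31, 0.29, 0.01],[0,0,-0.086],-1],[[-0.3, 0.29, 0.0],[0,0,-0.095],-1],[[-0.34, 0.24, 0.0],[0,0,-0.096],-1],[[-0.37, 0.19, 0.0],[0,0,-0.095],-1],[[-0.39, 0.13, 0.0],[0,0,-0.095],-1],[[-0.41, 0.07, 0.0],[0,0,-0.095],-1],[[-0.42, 0.01, 0.0],[0,0,-0.096],-1]]
[[[-0.41, -0.06, 0.0],[0,0,-0.095],-1],[[-0.85, -0.02, 0.0],[0,0,0.0],-1],[[-0.85, -0.02, 0.0],[0,0,0.0],-1],[[0.0, 0.0, 0.85],[0,0,0.0],-1],[[0.0, 0.0, 0.85],[0,0,0.0],-1],[[0.0, 0.0, 0.86],[0,0,0.0],-1]]
end [ 530.  -143.1   41.8] 75.0
```

Call:
arm_command(
  steps=[
    [[-0.18,0.38,0.01],[0,0,-0.086],-1],
    [[-0.22,0.36,0.0],[0,0,-0.087],-1],
    [[-0.28,0.32,0.01],[0,0,-0.086],-1],
    [[-0.31,0.29,0.01],[0,0,-0.086],-1],
    [[-0.3,0.29,0.0],[0,0,-0.095],-1],
    [[-0.34,0.24,0.0],[0,0,-0.096],-1],
    [[-0.37,0.19,0.0],[0,0,-0.095],-1],
    [[-0.39,0.13,0.0],[0,0,-0.095],-1],
    [[-0.41,0.07,0.0],[0,0,-0.095],-1],
    [[-0.42,0.01,0.0],[0,0,-0.096],-1],
  ],
)

```text
clock: 8.72
tool_pos: [561.4, -44.2, 164.4]
orientation: [[0.395, 0.919, -0.002], [0.919, -0.395, 0.001], [-0.0, -0.002, -1.0]]
wrist_force: [-0.4, -0.1, 0.9]
width: 0.8
finger_force: 0.0
```

Call:
arm_command(
  steps=[
    [[-0.41,-0.06,0.0],[0,0,-0.095],-1],
    [[-0.85,-0.02,0.0],[0,0,0],-1],
    [[-0.85,-0.02,0.0],[0,0,0],-1],
    [[0,0,0],[0,0,0],-1],
  ],
)

```text
clock: 9.22
tool_pos: [526.5, -145.0, 164.7]
orientation: [[0.262, 0.965, -0.002], [0.965, -0.262, 0.001], [0.0, -0.002, -1.0]]
wrist_force: [-0.3, 0.5, -1.7]
width: 0.5
finger_force: 0.0
```

```bash
python3 - <<'E'
from h import *
print(cur())
grab("scene","pics/sc1.png");im=cv2.imread("pics/sc1.png");s=[im[150:290,190:340]]
grab("top","pics/tp1.png");im=cv2.imread("pics/tp1.png");s.append(im[140:280,170:320])
cv2.imwrite("pics/c1.png",cv2.resize(np.hstack(s),None,fx=2.65,fy=2.65,interpolation=cv2.INTER_CUBIC))
E
```

```text
(array([ 526.51528419, -145.04548243,  164.72259939]), np.float64(74.80878663406536))
```

View pics/c1.png

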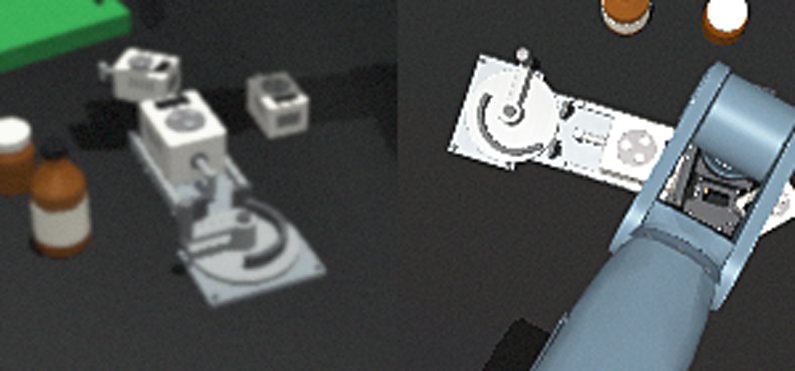

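The lever stands at its open stop (post at (523,55) in the crop, towards dock -y). The hand is behind the module. Going down.

Call:
arm_command(
  steps=[
    [[0,0.04,0.8],[0,0,0],-1],
    [[0,0,0.8],[0,0,0],-1],
    [[0,0,0.6],[0,0,0],-1],
    [[0,0,0.4],[0,0,0],-1],
    [[0,0,0],[0,0,0],-1],
  ],
)

```text
clock: 9.95
tool_pos: [528.4, -141.4, 34.1]
orientation: [[0.257, 0.966, -0.004], [0.966, -0.257, 0.002], [0.001, -0.005, -1.0]]
wrist_force: [0.5, 0.5, -0.8]
width: 0.5
finger_force: 0.0
```

Call:
arm_command(
  steps=[
    [[0.2,0,0],[0,0,0],-1],
    [[0.2,0,0],[0,0,0],-1],
    [[0.2,0,0],[0,0,0],-1],
    [[0.2,0,0],[0,0,0],-1],
    [[0.15,0,0],[0,0,0],-1],
    [[0.15,0,0],[0,0,0],-1],
    [[0,0,0],[0,0,0],-1],
  ],
)

```text
clock: 10.82
tool_pos: [544.0, -89.7, 36.1]
orientation: [[0.258, 0.966, -0.0], [0.966, -0.258, 0.0], [0.0, -0.0, -1.0]]
wrist_force: [-1.1, -0.7, 0.3]
width: 0.5
finger_force: 0.0
```

Call:
arm_command(
  steps=[
    [[0.12,0,0],[0,0,0],-1],
    [[0.12,0,0],[0,0,0],-1],
    [[0.12,0,0],[0,0,0],-1],
    [[0.12,0,0],[0,0,0],-1],
    [[0.12,0,0],[0,0,0],-1],
    [[0.12,0,0],[0,0,0],-1],
    [[0,0,0],[0,0,0],-1],
  ],
)

```text
clock: 11.7
tool_pos: [553.5, -55.0, 36.3]
orientation: [[0.258, 0.966, 0.0], [0.966, -0.258, 0.0], [0.0, 0.0, -1.0]]
wrist_force: [-0.3, -0.2, -0.0]
width: 0.6
finger_force: 0.0
```

Call:
arm_command(
  steps=[
    [[0.04,0,0],[0,0,0],-1],
    [[0.04,0,0],[0,0,0],-1],
    [[0,0,0],[0,0,0],-1],
  ],
)

```text
clock: 12.08
tool_pos: [554.4, -51.7, 36.3]
orientation: [[0.259, 0.966, 0.0], [0.966, -0.259, 0.0], [0.0, 0.0, -1.0]]
wrist_force: [-0.5, -1.0, -0.4]
width: 0.5
finger_force: 0.1
```

Call:
arm_command(
  steps=[
    [[0.04,0,0],[0,0,0],-1],
    [[0.04,0,0],[0,0,0],-1],
    [[0,0,0],[0,0,0],-1],
    [[0,0,0],[0,0,0],-1],
  ],
)

```text
clock: 12.58
tool_pos: [555.4, -47.7, 36.2]
orientation: [[0.258, 0.966, -0.0], [0.966, -0.258, 0.0], [0.0, -0.0, -1.0]]
wrist_force: [-0.9, 0.1, -0.1]
width: 0.5
finger_force: 0.0
```

Call:
arm_command(
  steps=[
    [[0.04,0,0],[0,0,0],-1],
    [[0,0,0],[0,0,0],-1],
    [[0,0,0],[0,0,0],-1],
  ],
)

```text
clock: 12.95
tool_pos: [555.8, -45.9, 36.2]
orientation: [[0.258, 0.966, -0.0], [0.966, -0.258, 0.0], [0.0, -0.0, -1.0]]
wrist_force: [-0.3, -0.6, -0.3]
width: 0.2
finger_force: 0.3
```

Call:
arm_command(
  steps=[
    [[0.04,0,0],[0,0,0],-1],
    [[0.02,0,0],[0,0,0],-1],
    [[0,0,0],[0,0,0],-1],
    [[0,0,0],[0,0,0],-1],
  ],
)

```text
clock: 13.45
tool_pos: [556.3, -43.8, 36.2]
orientation: [[0.259, 0.966, -0.001], [0.966, -0.259, -0.001], [-0.001, -0.001, -1.0]]
wrist_force: [-3.2, -5.3, 0.5]
width: 1.0
finger_force: 3.0
```

```bash
python3 - <<'E'
from h import *
p,y=cur();print((p[:2]-O)@D,get_state()["wrist_force"])
grab("scene","pics/sc2.png");im=cv2.imread("pics/sc2.png");s=[im[170:270,220:330]]
grab("top","pics/tp2.png");im=cv2.imread("pics/tp2.png");s.append(im[145:245,180:290])
cv2.imwrite("pics/c2.png",cv2.resize(np.hstack(s),None,fx=3.6,fy=3.6,interpolation=cv2.INTER_CUBIC))
E
```

```text
-82.26970037325083 [-3.19240671 -5.31166157  0.54004857]
```

View pics/c2.png

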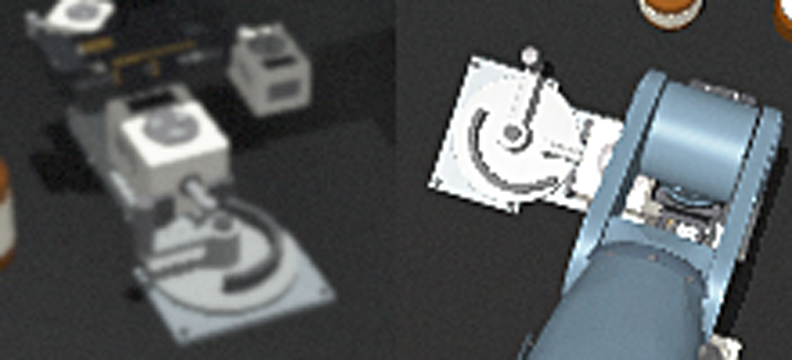

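The module is pressed against the bumpers (about 6 N) and the bolt head is in the cam mouth. I'm backing off gently, then going to the lever.

Call:
arm_command(
  steps=[
    [[-0.02,0,0],[0,0,0],-1],
    [[-0.02,0,0],[0,0,0],-1],
    [[-0.02,0,0],[0,0,0],-1],
    [[-0.04,0,0],[0,0,0],-1],
    [[-0.2,0,0],[0,0,0],-1],
    [[-0.2,0,0],[0,0,0],-1],
    [[0,0,-0.6],[0,0,0],-1],
    [[0,0,-0.9],[0,0,0],-1],
    [[0,0,-0.9],[0,0,0],-1],
    [[0,0,-0.2],[0,0,0],0],
  ],
)

```text
clock: 14.8
tool_pos: [552.1, -68.5, 169.7]
orientation: [[0.259, 0.966, 0.006], [0.966, -0.259, -0.002], [-0.0, 0.006, -1.0]]
wrist_force: [0.0, -0.2, 0.3]
width: 8.6
finger_force: 0.0
```

```bash
python3 - <<'E'
from h import *
print(cur())
plan([(*dock(-40,0),170,70,0),(682,128.5,170,-15,0)])
E
```

```text
(array([552.05487028, -68.46074581, 169.74156866]), np.float64(74.99132383959854))
[[[0.67, 0.0, 0.0],[0,0,0.028],0],[[0.67, -0.03, -0.01],[0,0,0.027],0],[[0.36, 0.13, 0.0],[0,0,0.105],0],[[0.38, 0.08, 0.0],[0,0,0.105],0],[[0.39, 0.01, 0.0],[0,0,0.105],0],[[0.38, -0.05, 0.0],[0,0,0.105],0],[[0.37, -0.12, 0.0],[0,0,0.105],0],[[0.34, -0.17, 0.0],[0,0,0.105],0],[[0.31, -0.23, 0.0],[0,0,0.105],0],[[0.27, -0.28, 0.0],[0,0,0.105],0]]
[[[0.22, -0.31, 0.0],[0,0,0.105],0]]
end [681.8 128.3 170.2] -15.0
```

Call:
arm_command(
  steps=[
    [[0.67,0.0,0.0],[0,0,0.028],0],
    [[0.67,-0.03,-0.01],[0,0,0.027],0],
    [[0.36,0.13,0.0],[0,0,0.105],0],
    [[0.38,0.08,0.0],[0,0,0.105],0],
    [[0.39,0.01,0.0],[0,0,0.105],0],
    [[0.38,-0.05,0.0],[0,0,0.105],0],
    [[0.37,-0.12,0.0],[0,0,0.105],0],
    [[0.34,-0.17,0.0],[0,0,0.105],0],
    [[0.31,-0.23,0.0],[0,0,0.105],0],
    [[0.27,-0.28,0.0],[0,0,0.105],0],
  ],
)

```text
clock: 16.05
tool_pos: [667.1, 115.2, 164.8]
orientation: [[0.995, -0.102, -0.003], [-0.102, -0.995, 0.0], [-0.003, 0.0, -1.0]]
wrist_force: [0.8, -0.0, -0.4]
width: 44.1
finger_force: 0.0
```

Call:
arm_command(
  steps=[
    [[0.22,-0.31,0.0],[0,0,0.105],0],
    [[0,0,0],[0,0,0],0],
    [[0,0,0],[0,0,0],0],
  ],
)

```text
clock: 16.42
tool_pos: [679.1, 129.0, 165.5]
orientation: [[0.967, -0.256, -0.002], [-0.256, -0.967, -0.0], [-0.002, 0.001, -1.0]]
wrist_force: [-0.7, 0.3, 0.6]
width: 43.9
finger_force: 0.0
```

```bash
python3 - <<'E'
from h import *
print(cur())
grab("scene","pics/sc3.png");im=cv2.imread("pics/sc3.png");s=[im[170:270,220:330]]
grab("top","pics/tp3.png");im=cv2.imread("pics/tp3.png");s.append(im[145:245,180:290])
cv2.imwrite("pics/c3.png",cv2.resize(np.hstack(s),None,fx=3.6,fy=3.6,interpolation=cv2.INTER_CUBIC))
E
```

```text
(array([679.05060012, 128.98825156, 165.51338075]), np.float64(-14.805229693476312))
```

View pics/c3.png

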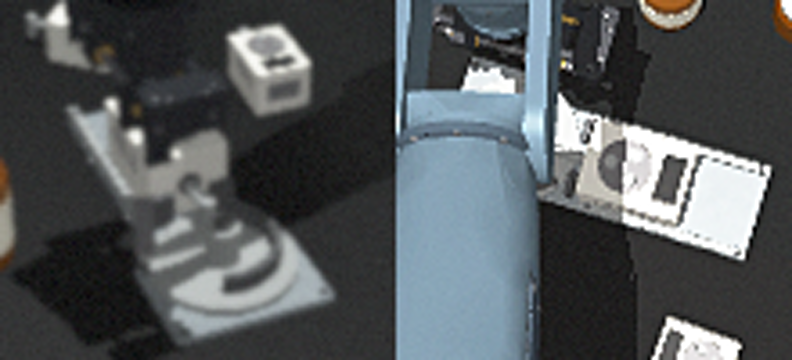

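Call:
arm_command(
  steps=[
    [[0.02,0,0.7],[0,0,0],0],
    [[0.02,0,0.7],[0,0,0],0],
    [[0,0,0.56],[0,0,0],0],
    [[0,0,0],[0,0,0],0],
    [[0,0,0],[0,0,0],-1],
    [[0,0,0],[0,0,0],-1],
    [[0,0,0],[0,0,0],-1],
    [[0,0,0],[0,0,0],-1],
    [[0,0,0],[0,0,0],-1],
  ],
)

```text
clock: 17.65
tool_pos: [682.7, 129.1, 70.3]
orientation: [[0.966, -0.258, 0.002], [-0.258, -0.966, -0.0], [0.002, -0.0, -1.0]]
wrist_force: [-0.8, -0.2, 5.6]
width: 16.8
finger_force: 30.0
```

```bash
python3 - <<'E'
from h import *
for u,v in((695,152),(676,222)):
    q=onz("top",180+(u-396)/3.6-.4,145+v/3.6-.4,80)[:2]-O;print(q@D,q@N)
p,y=cur();print(p,y)
ax=np.array([608.5,148.6]);r=p[:2]-ax;th=np.degrees(np.arctan2(r[1],r[0]))+15;print(np.hypot(*r),th)
plan(arc(th,180,np.hypot(*r),9,ax=ax),dg=20,start=(p,y))
E
```

```text
-71.72110173591692 -31.384910676079073
-73.81745198586705 43.29148987057313
[682.72200504 129.10698017  70.28215418] -14.968614842500482
76.73906341554527 0.2846596797867864
[[[-0.02, -0.24, 0.07],[0,0,-0.103],-1],[[-0.02, -0.24, 0.0],[0,0,-0.099],-1],[[-0.02, -0.24, 0.0],[0,0,-0.1],-1],[[-0.02, -0.24, 0.0],[0,0,-0.1],-1],[[-0.02, -0.24, 0.0],[0,0,-0.1],-1],[[-0.02, -0.24, 0.0],[0,0,-0.1],-1],[[-0.01, -0.24, 0.0],[0,0,-0.1],-1],[[-0.02, -0.24, 0.0],[0,0,-0.1],-1],[[-0.02, -0.24, 0.0],[0,0,-0.099],-1],[[-0.02, -0.24, 0.0],[0,0,-0.1],-1]]
[[[-0.02, -0.24, 0.0],[0,0,-0.1],-1],[[-0.02, -0.24, 0.0],[0,0,-0.1],-1],[[-0.02, -0.24, 0.0],[0,0,-0.1],-1],[[-0.02, -0.24, 0.0],[0,0,-0.1],-1],[[-0.02, -0.24, 0.0],[0,0,-0.099],-1],[[-0.02, -0.24, 0.0],[0,0,-0.1],-1],[[-0.02, -0.24, 0.0],[0,0,-0.1],-1],[[-0.02, -0.24, 0.0],[0,0,-0.1],-1],[[-0.02, -0.23, 0.0],[0,0,-0.1],-1],[[-0.02, -0.24, 0.0],[0,0,-0.1],-1]]
end [534.7 168.5  66.8] 165.0
```

Call:
arm_command(
  steps=[
    [[-0.02,-0.24,0],[0,0,-0.1],-1],
    [[-0.02,-0.24,0],[0,0,-0.1],-1],
    [[-0.02,-0.24,0],[0,0,-0.1],-1],
    [[-0.02,-0.24,0],[0,0,-0.1],-1],
    [[-0.02,-0.24,0],[0,0,-0.1],-1],
    [[0,0,0],[0,0,0],-1],
  ],
)

```text
clock: 18.4
tool_pos: [674.8, 188.2, 70.3]
orientation: [[0.864, 0.503, 0.003], [0.503, -0.864, 0.0], [0.003, 0.001, -1.0]]
wrist_force: [0.4, -0.1, 4.9]
width: 17.2
finger_force: 30.0
```

Call:
arm_command(
  steps=[
    [[-0.02,-0.24,0],[0,0,-0.1],-1],
    [[-0.02,-0.24,0],[0,0,-0.1],-1],
    [[-0.02,-0.24,0],[0,0,-0.1],-1],
    [[-0.02,-0.24,0],[0,0,-0.1],-1],
    [[0,0,0],[0,0,0],-1],
  ],
)

```text
clock: 19.02
tool_pos: [639.2, 219.4, 70.3]
orientation: [[0.404, 0.915, 0.003], [0.915, -0.404, 0.0], [0.001, 0.003, -1.0]]
wrist_force: [0.7, -0.7, 4.7]
width: 17.2
finger_force: 30.0
```

Call:
arm_command(
  steps=[
    [[-0.02,-0.24,0],[0,0,-0.1],-1],
    [[-0.02,-0.24,0],[0,0,-0.1],-1],
    [[-0.02,-0.24,0],[0,0,-0.1],-1],
    [[-0.02,-0.24,0],[0,0,-0.1],-1],
    [[-0.02,-0.24,0],[0,0,-0.1],-1],
    [[0,0,0],[0,0,0],-1],
  ],
)

```text
clock: 19.77
tool_pos: [580.9, 220.0, 70.3]
orientation: [[-0.36, 0.933, 0.003], [0.933, 0.36, -0.0], [-0.001, 0.003, -1.0]]
wrist_force: [1.0, -1.2, 4.8]
width: 16.6
finger_force: 30.0
```

```bash
python3 - <<'E'
from h import *
p,y=cur();ax=np.array([608.5,148.6]);r=p[:2]-ax;th=np.degrees(np.arctan2(r[1],r[0]))+15;print(np.hypot(*r),th,y+15)
plan(arc(th,180,np.hypot(*r)-.5,9,ax=ax,z=70),dg=20,start=(p,y))
E
```

```text
76.52298639941877 126.17453561387944 126.08782885789267
[[[-0.03, -0.24, 0.01],[0,0,-0.101],-1],[[-0.02, -0.23, 0.0],[0,0,-0.099],-1],[[-0.02, -0.24, 0.0],[0,0,-0.1],-1],[[-0.01, -0.24, 0.0],[0,0,-0.1],-1],[[-0.02, -0.24, 0.0],[0,0,-0.099],-1],[[-0.02, -0.23, 0.0],[0,0,-0.1],-1]]
end [535.  168.5  69.8] 165.0
```

Call:
arm_command(
  steps=[
    [[-0.02,-0.24,0],[0,0,-0.1],-1],
    [[-0.02,-0.24,0],[0,0,-0.1],-1],
    [[-0.02,-0.24,0],[0,0,-0.1],-1],
    [[-0.02,-0.24,0],[0,0,-0.1],-1],
    [[-0.02,-0.24,0],[0,0,-0.1],-1],
    [[0,0,0],[0,0,0],-1],
  ],
)

```text
clock: 20.52
tool_pos: [539.1, 179.0, 70.3]
orientation: [[-0.914, 0.407, 0.004], [0.407, 0.914, -0.0], [-0.004, 0.002, -1.0]]
wrist_force: [3.2, -1.5, 5.1]
width: 16.9
finger_force: 30.0
```

Call:
arm_command(
  steps=[
    [[-0.02,-0.2,0],[0,0,-0.08],-1],
    [[-0.01,-0.08,0],[0,0,-0.03],-1],
    [[0,-0.06,0],[0,0,-0.01],-1],
    [[0,0,0],[0,0,0],-1],
  ],
)

```text
clock: 21.02
tool_pos: [536.0, 169.2, 70.4]
orientation: [[-0.973, 0.231, 0.009], [0.231, 0.973, 0.011], [-0.006, 0.012, -1.0]]
wrist_force: [9.2, 28.4, -3.3]
width: 17.3
finger_force: 30.1
```

Hard against the locked stop. Releasing and checking.

Call:
arm_command(
  steps=[
    [[0,0.12,0],[0,0,0],-1],
    [[0,0,0],[0,0,0],0],
    [[0,0,0],[0,0,0],0],
    [[0,0,0],[0,0,0],0],
    [[0,0,0],[0,0,0],0],
    [[0,0,-0.6],[0,0,0],0],
    [[0,0,-0.9],[0,0,0],0],
    [[0,0,-0.9],[0,0,0],0],
    [[-0.5,0.0,-0.5],[0,0,0],0],
    [[0,0,0],[0,0,0],0],
  ],
)

```text
clock: 22.28
tool_pos: [560.7, 162.9, 216.0]
orientation: [[-0.973, 0.229, 0.005], [0.229, 0.973, 0.0], [-0.005, 0.002, -1.0]]
wrist_force: [-0.2, 0.5, 0.2]
width: 44.1
finger_force: 0.0
```

Call:
arm_command(
  steps=[
    [[0.9,0.6,0],[0,0,0],0],
    [[0.9,0.3,0],[0,0,0],0],
    [[0.9,0,0],[0,0,0],0],
    [[0.9,0,0],[0,0,0],0],
    [[0.5,-0.8,0],[0,0,0],0],
    [[0,-1,0],[0,0,0],0],
    [[0,-1,0],[0,0,0],0],
    [[0,-1,0],[0,0,0],0],
    [[0,-1,0],[0,0,0],0],
    [[0,0,0],[0,0,0],0],
  ],
)

```text
clock: 23.52
tool_pos: [312.8, 17.9, 211.9]
orientation: [[-0.972, 0.236, -0.002], [0.236, 0.972, 0.0], [0.002, -0.0, -1.0]]
wrist_force: [0.1, -0.8, 0.7]
width: 43.8
finger_force: 0.0
```

```bash
python3 - <<'E'
from h import *
print(cur())
grab("scene","pics/sc4.png");im=cv2.imread("pics/sc4.png");s=[im[170:270,220:330]]
grab("top","pics/tp4.png");im=cv2.imread("pics/tp4.png");s.append(im[145:245,180:290])
cv2.imwrite("pics/c4.png",cv2.resize(np.hstack(s),None,fx=3.6,fy=3.6,interpolation=cv2.INTER_CUBIC))
E
```

```text
(array([312.77988643,  17.8643145 , 211.93435435]), np.float64(166.36215079571681))
```

View pics/c4.png

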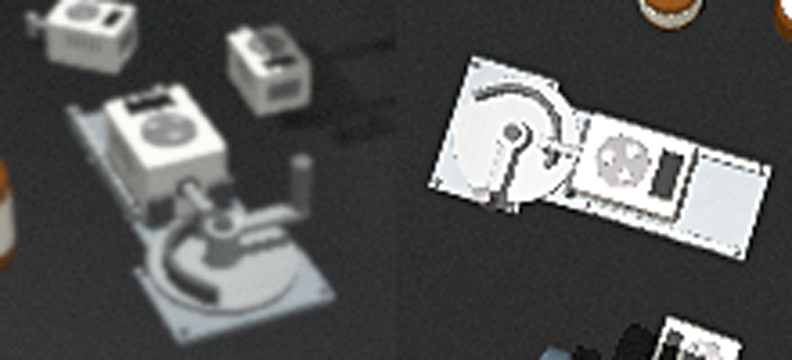

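Lever at the locked stop (post towards dock +y). To verify the draw-in, I'll measure the module's dark panel before and after, and zoom in on the bolt head.

```bash
python3 - <<'E'
from h import *
def panel(f,c):
    g=cv2.imread(f,0).astype(float); u0,v0=c; w=g[v0-8:v0+9,u0-7:u0+8]; m=np.clip(150-w,0,None); m[w>150]=0
    vv,uu=np.mgrid[v0-8:v0+9,u0-7:u0+8]; u=(uu*m).sum()/m.sum(); v=(vv*m).sum()/m.sum()
    q=onz("top",u,v,80)[:2]-O; print(f,u,v,q@D,q@N)
panel("pics/top0.png",(273,200)); panel("pics/tp3.png",(256,195)); panel("pics/tp4.png",(255,193))
a=cv2.imread("pics/tp4.png")[155:212,195:271];b=cv2.imread("pics/sc4.png")[205:262,255:331]
cv2.imwrite("pics/c5.png",cv2.resize(np.hstack([a,b]),(798,300),interpolation=cv2.INTER_CUBIC))
E
```

```text
pics/top0.png 273.6798889788366 199.6362900427894 -124.08978485277937 2.652306493618954
pics/tp3.png 256.7006058814837 194.59213831830945 -59.01624989499582 2.6434584421008607
pics/tp4.png 255.74878565201146 193.42446132768714 -54.413722183376166 -0.5066487434207457
```

View pics/c5.png

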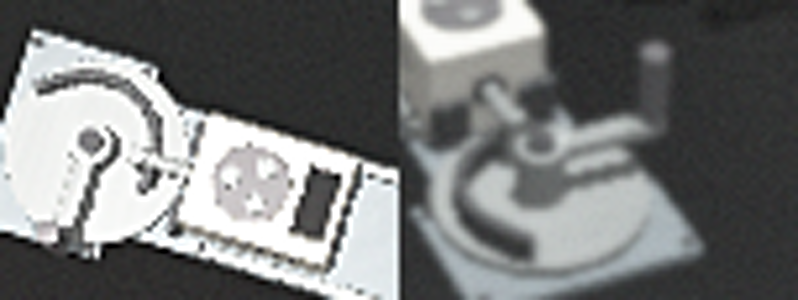

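The module was drawn in 4.6 mm past bumper contact (5 expected). The bolt head at (137,160) sits inside the rib at (150,175), with the module flat between its rails. Handing in.

```bash
python3 -c "
from h import *
print(close_job())"
```

```text
the job is handed in; nothing more can be done
None
```

The pump module is locked in its dock: the lever is at its locked stop, the module was drawn about 4.6 mm into the bumpers and stands flat between its rails, and the robot is clear of everything; the job was handed in at about 24 s of the 61 s allowed, and the arm was kept clear of the bottle, jar, beaker and binder, though I did not measure them again at the end.

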